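# Set out the press leg, unhitch the screen and hold it up

### The job

Get the bench screen press ready for pulling the finished print: first swing its blue stabiliser leg fully out behind the base until it clicks home at its stop. Then pull the red spring latch on the front of the screen sideways until it lets go of the ball, lift the front of the screen off the ball, and finish while still holding the screen steady with its front at least 10 cm above the ball, so that a colleague can take the print out. Leave the ink tubs, the spray can and the squeegee alone.

Things in the scene. Friction and masses are not known exactly. Their poses are not given: they have to be found in the camera images.
- press: fixed bench screen press: white board 310 x 440 mm, top 30 mm above the table. Origin on the table under the board's centre. Its +y points to its back (hinge clamps, blue leg), -y to its front (ball, latch), z up; its -x side is nearer the robot. Turned at most 0.2 rad from the world axes
- leg (a joint): blue stabiliser leg, rad. 0: folded along the press's back edge, pointing to its +x; 1.571: straight out behind (+y), at its stop; anticlockwise from above as it grows. Starts at 0 to 0.5, stays where left, needs 0.5 to 1 N at the knob. A spring ball resists from 1.0 rad (up to about 4 N), is passed at 1.32, then pushes the leg to its stop and holds it
- leg_pivot (a point): the leg's pivot axis, 255 mm behind the press's centre (press frame 0, 0.255), 15 mm above the table; it does not move
- leg_knob (a point): middle of the black upright round knob on the outer end of the leg, 115 mm from the pivot: diameter 26 mm, from 26 to 62 mm above the table, this point at 44 mm. Its axes turn with the leg: x points from the pivot outwards
- ball (a point): centre of the steel ball (25 mm) on the front of the board, 50 mm above the table (press frame 0, -0.190); fixed, axes as the press
- screen_hinge (a point): the middle of the screen's hinge axis, which runs along the press's x at 195 mm behind the press's centre, 52 mm above the table; 385 mm from the ball
- screen (a joint): angle of the screen about its hinge, rad: 0 down on the bed, grows as the front rises, up to 1.2. No counterweight: it needs about 4 to 7 N upward at the latch and falls if let go. While the latch is locked it cannot rise more than about 0.01 rad
- socket (a point): the centre of the coupler's cup on the front of the screen: at the ball's centre when the screen is down, moves with the screen (rises about 385 mm times the sine of the screen's angle). Its axes turn with the screen
- latch (a joint): spring latch, m: 0 locked under the ball, grows as it is pulled to the press's -x (towards the robot), stop at 0.016; the ball is free from 0.006 on, but pull it at least 0.010. The spring resists with about 3 N at 0 and 7 N at the stop and draws it back if let go; the latch rides on the screen and rises and tilts with it
- pull_grip (a point): middle of the red latch pull, an upright block on the steel strap over the coupler: 18 mm along the press's x, 24 mm along y, from 75 to 121 mm above the table when the screen is down; this point at 103 mm, 10 mm to the ball's -x side when locked. The screen may be lifted by it. Axes are the screen's: z along the block, leaning back towards the hinge as the screen rises
- frame: the screen with its coupler and latch: aluminium tube frame 260 x 330 mm, top 59 mm above the table when down. Two black hinge clamps hold its back rail 75 mm to each side of the middle; their T-screws, 157 mm behind the press's centre, rise to 98 mm. Origin on the hinge axis; axes turn with the screen
- ink_red: bystander: ink tub with a red top, 84 mm across, 85 mm tall; origin under its centre
- ink_black: bystander: ink tub with a black disc on its red lid, 84 mm across, 85 mm tall; origin under its centre
- spray_can: bystander: blue and white spray can, 52 mm across, 155 mm tall; origin under its centre
- squeegee: bystander: squeegee lying flat, wooden back 250 mm along its y, 100 mm wide, 24 mm thick; origin under its centre

How it is judged:
On the way, in this order (a step that is already met when the one before it is completed fails the run):
1. the stabiliser leg is clicked home at its stop, the screen still down (value of joint leg above 1.5 rad and value of joint screen below 0.03 rad), for 0.2 s.
2. the latch is pulled aside while the screen is still down (value of joint latch above 0.008 m and value of joint screen below 0.05 rad), for 0.1 s.
3. the screen's coupler is lifted off the ball (z of socket in the frame of ball above 0.06 m), for 0.1 s.
At the end, for the whole second after the job is handed in: the robot holds the screen in its fingers, still, with the coupler's cup at least 100 mm above the ball, for the last second; the leg is still seated at its stop (over 1.5 rad); no bystander moved (z of socket in the frame of ball above 0.1 m and velocity of joint screen between -0.06 and 0.06 rad/s and contact force between the fingers and frame above 2 N and value of joint leg above 1.5 rad); the arm keeps its last pose, push and grip.
It fails at once if the screen is raised before the leg is home, or the leg leaves its stop with the screen up (value of joint screen above 0.08 rad and value of joint leg below 1.45 rad).
It fails at once if an ink tub is moved more than 25 mm or tipped (distance of any of ink_red, ink_black from where it was at the start of the episode above 0.025 m or angle between any of ink_red, ink_black's own z axis and vertical above 0.3 rad).
It fails at once if the spray can is moved more than 25 mm or tipped (distance of spray_can from where it was at the start of the episode above 0.025 m or angle between spray_can's own z axis and vertical above 0.3 rad).
It fails at once if the squeegee is moved more than 25 mm (distance of squeegee from where it was at the start of the episode above 0.025 m).
It also fails if it takes over 56 s, if anything falls off the work surface, if the arm or the gripper's body presses on something with over 40 N, if the wrist force passes 120 N, or if a joint passes its speed limit or range.

### The arm

A 6-joint arm with a two-finger parallel gripper is mounted at the origin on the work surface. World frame = base frame: x ahead of the robot, y to its left, z up, the work surface at z = 0. Lengths are in m, angles in rad, forces in N, time in s.
With the tool pointing down it reaches from about 0.325 to 0.75 m from the base axis. Payload 7.6 kg.
Tool frame: the origin (TCP) lies midway between the tips of the shut fingers; the grasp point (between the pads) lies 19 mm behind it; z points along the fingers, y is the line along which they close (so a half turn about z gives the same grasp; the last joint's range is limited). The gripper opens to 85 mm and grips with 20 to 120 N. Pads are 22 mm wide; open, the fingers measure 114 mm over their backs; the gripper's body (76 mm by 85 mm) begins 54 mm behind the grasp point. The pads swing forward as they close: fully open they stand 13 mm farther back than shut.
Start: joints at [-1.236, 0.052, 1.401, -0, 1.689, -0.07], TCP at [0.207, -0.483, 0.231] pointing down, gripper open.
Joint ranges: [-2.9, 2.9], [-0.91, 2.17], [0.12, 2.37], [-1.06, 4.2], [0.26, 2.73], [-2.93, 2.93]. Speed limits (rad/s): [2.57, 2.57, 3.01, 3.14, 3.14, 3.14].

### API

Orientations are given as a rotation vector (axis times angle).
In Python, from workcell import sense, snapshot, get_calibration, hand_in gives the robot as it stands.
- The arm moves only by the tool servo_tool, never from a script. Its argument "moves" is a list of rows, each a list of 3 entries, a list of its own where there are three numbers: the turn, a rotation vector about the tool's x, y, z in rad, then the shift along the tool's x, y, z in mm, then the closure, from -1 (fully open) to 1 (shut). A call has 1 to 8 rows; each row is the pose to reach, as a shift and turn from the pose commanded when the call began, along the tool's axes at that moment; what a row does not reach only later rows make up. A row lasts 1/12 s, in which the tool goes at most 41.7 mm and 7.16 degrees, less where a joint would pass 70% of its speed; a pose out of reach is approached as far as the arm can. A call with a gripper value outside its range is refused whole. The fingers move at their own pace and stop on an object; "force" is the grip in N (left out, the last holds). Time passes only in rows, so rows that repeat a pose let the fingers close. It gives the time, the measured TCP pose, the force, the opening and the grip force at its end, in the units of the state.
- sense(): the state, without advancing time (a new reading comes with each control period).
- snapshot(name): name is "side" or "top" or "wrist"; returns the picture (384x512x3 uint8, blue, green, red); there is no depth.
- get_calibration(name): a dict with "mtx" (3x3 intrinsics, pixels), "pose" (4x4, takes a point from camera to world coordinates). Camera axes: x right, y up, looking along -z (the intrinsics and any distortion apply to the point x, -y, -z); pixel columns grow to the right and rows downward; lengths in m; the calibration is good to about 2 mm. The wrist camera is an equidistant fisheye: a pixel r from the principal point sees the ray r / f radians off the axis. A picture is of the moment at which its call begins: read the wrist's pose just before it. get_calibration takes no time and is no camera call; for the wrist camera it gives the pose at the moment of the call.
- hand_in(): hands the job in; it is judged then, once.
The state is a dict: "t": time; "qpos": joint angles; "joint_vel": joint speeds; "effort": joint torques, N m; "tool_pos": TCP position; "eef_rot": TCP orientation; "wrist_force": force on the tool from outside, world axes, zero at the start; "moment": the same for the moment, N m; "finger_gap": finger opening in m; "finger_force": force on a finger pad.
Only numpy, scipy, OpenCV 4.12 (cv2) and the standard library are available. Lean on these libraries where they do the work, as an engineer would, in place of code of your own. Each camera call takes 0.05 s, during which the arm holds its last target. There are 200 camera calls.

## Working session

There is one attempt and no reset: what is moved stays moved. The work goes in short steps, Python scripts to look and compute and a tool call to move; the robot and the scene stay as the last step left them, time stands still between calls to the robot, and variables do not carry over. Pictures are saved under pics/ and viewed, at most 10 in all, crops included, and the job is handed in when it is done.

Besides the shell and the picture viewer there is one more tool, called as name(argument=value, ...), one argument or row to a line, values as JSON. servo_tool: Moves the arm, as the interface text tells. Its arguments: {"type":"object","properties":{"moves":{"type":"array","items":{"type":"array"}},"force":{"type":"number"}},"required":["moves"]}

```bash
mkdir -p pics; python3 - <<'E'
from workcell import *
import cv2,numpy as np
print(sense())
for n in("side","top"):
    c=get_calibration(n);print(n,c)
    im=snapshot(n);cv2.imwrite(f"pics/{n}0.png",cv2.resize(im,(800,600),interpolation=cv2.INTER_CUBIC))
E
```

```text
{'t': 0.0, 'qpos': array([-1.23631775e+00,  5.28270987e-02,  1.40173779e+00, -1.24247004e-05,
        1.68862974e+00, -7.02850790e-02]), 'joint_vel': array([ 9.91137756e-04, -1.33529061e-03, -1.47093326e-03,  2.34500144e-03,
       -5.39970294e-05, -3.78709809e-04]), 'effort': array([ 7.30577431e-04, -3.81672478e+01, -3.60180438e+01, -1.00893858e-04,
        6.23546672e-03, -2.21888752e-05]), 'tool_pos': array([ 0.2066678 , -0.48227019,  0.2304709 ]), 'eef_rot': array([-3.07592106e+00, -6.31148811e-01,  3.50477134e-04]), 'wrist_force': array([ 0.76150744, -0.03651455, -0.42456909]), 'moment': array([-0.04087986,  0.04132752, -0.05702446]), 'finger_force': 0.0, 'finger_gap': 0.08544270158103294}
side {'mtx': array([[395.53155947,   0.        , 251.91282767],
       [  0.        , 395.53155947, 188.62313886],
       [  0.        ,   0.        ,   1.        ]]), 'pose': array([[-0.69719342,  0.46873662, -0.54240881, -0.26494063],
       [-0.71687722, -0.45891533,  0.52486548,  0.82427022],
       [-0.00289605,  0.75477328,  0.65597935,  1.08204979],
       [ 0.        ,  0.        ,  0.        ,  1.        ]])}
top {'mtx': array([[478.68456991,   0.        , 251.70408105],
       [  0.        , 478.68456991, 191.54539633],
       [  0.        ,   0.        ,   1.        ]]), 'pose': array([[-0.00933431,  0.98574943, -0.16796113,  0.27937476],
       [-0.99994015, -0.00824293,  0.00719385,  0.01294734],
       [ 0.00570685,  0.16801823,  0.98576737,  1.97550268],
       [ 0.        ,  0.        ,  0.        ,  1.        ]])}
```

View pics/top0.png

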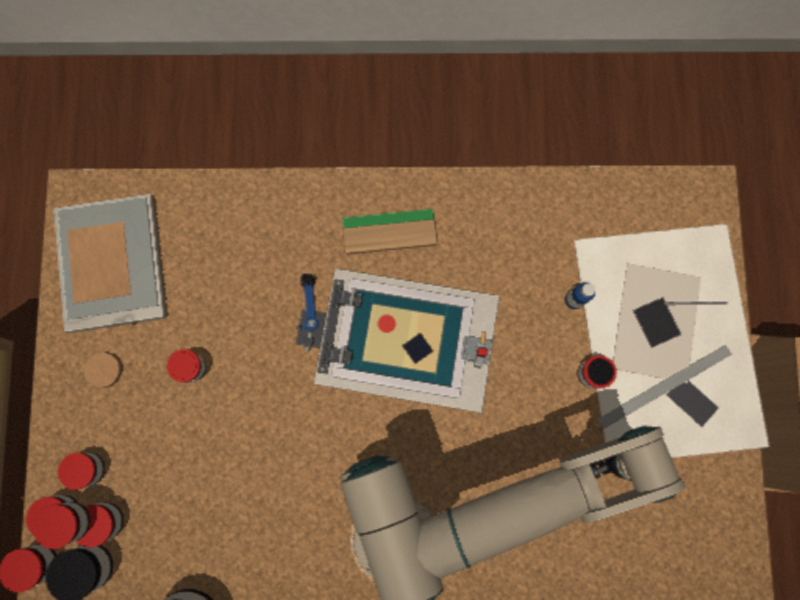

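View pics/side0.png

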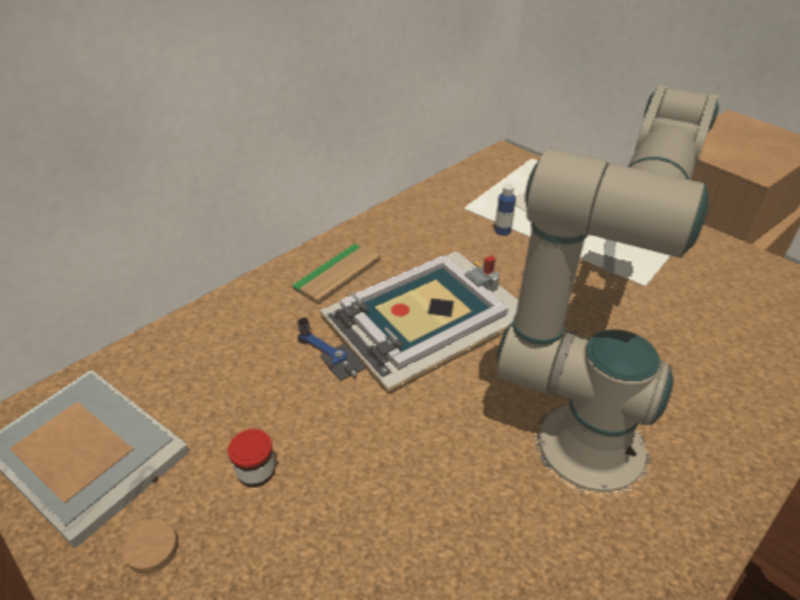

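The top view shows the press board with corners near (336,270), (498,295), (480,411) and (316,383). The latch is at (482,352), the knob at (308,280) and the pivot at (311,323). I'll enlarge that region to read these more closely.

```bash
python3 - <<'E'
from workcell import *
import cv2
im=snapshot("top");c=im[160:280,180:330]
cv2.imwrite("pics/topc.png",cv2.resize(c,None,fx=5,fy=5,interpolation=cv2.INTER_CUBIC))
im=snapshot("side");c=im[145:255,180:340]
cv2.imwrite("pics/sidec.png",cv2.resize(c,None,fx=5,fy=5,interpolation=cv2.INTER_CUBIC))
E
```

```text
(no output)
```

View pics/topc.png

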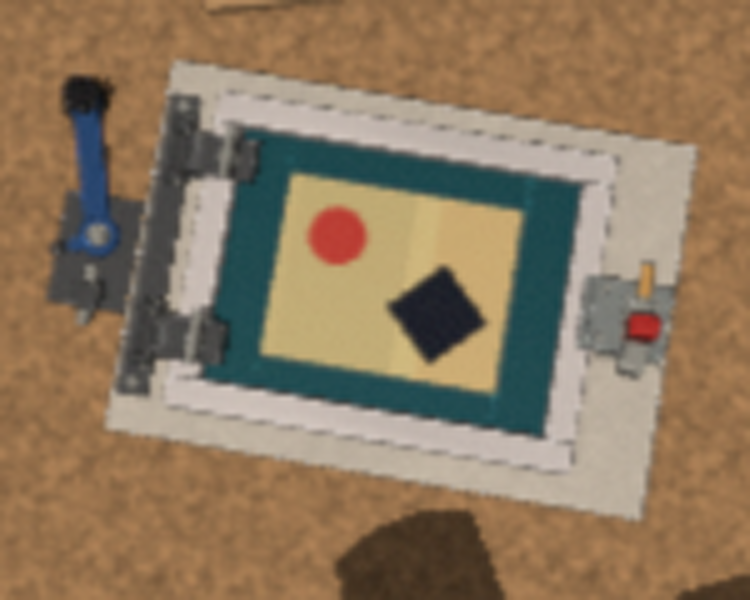

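View pics/sidec.png

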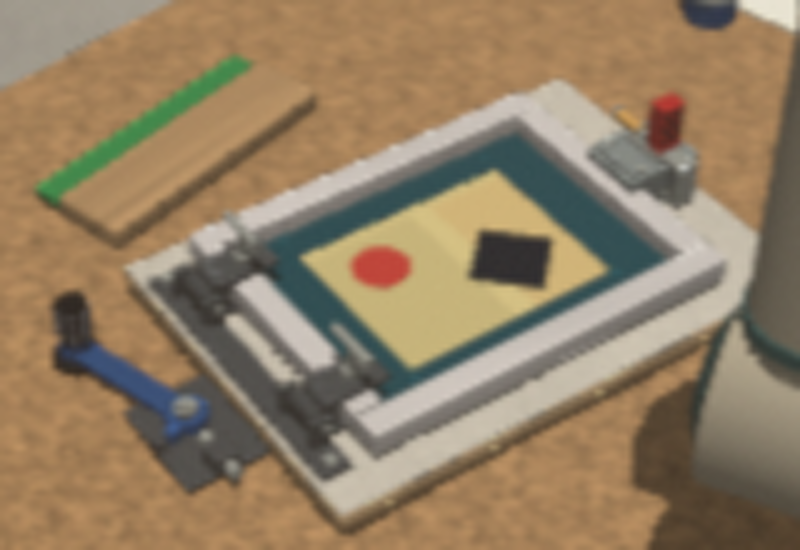

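The crops show the board corners, the red pull and the knob clearly in both views. I'll fit the press pose and leg angle to those points.

```bash
cat > h.py <<'E'
import numpy as np
from workcell import *
def proj(n,P):
    c=get_calibration(n);T=np.linalg.inv(c["pose"]);p=np.atleast_2d(P)@T[:3,:3].T+T[:3,3]
    q=(p*[1,-1,-1])@c["mtx"].T;return q[:,:2]/q[:,2:]
def ray(n,uv,z):
    c=get_calibration(n);d=np.linalg.inv(c["mtx"])@[*uv,1]*[1,-1,-1];d=c["pose"][:3,:3]@d;o=c["pose"][:3,3]
    return o+d*(z-o[2])/d[2]
E
python3 - <<'E'
from h import *
from scipy.optimize import least_squares
T=lambda u,v:(180+(u-2)/5,160+(v-2)/5);S=lambda u,v:(180+(u-2)/5,145+(v-2)/5)
def L(p,a):
    x,y,th,leg=p;k=[.115*np.cos(leg),.255+.115*np.sin(leg),.062]
    B=np.array([[.155,.22,.03],[.155,-.22,.03],[-.155,-.22,.03],[-.155,.22,.03],[-.010,-.190,.121],k,[0,.255,.026]])
    c,s=np.cos(th),np.sin(th);B[:,:2]=B[:,:2]@np.array([[c,s],[-s,c]])+[x,y];return B[a]
ta=[0,1,2,3,4,5,6];tp=np.array([T(175,62),T(697,146),T(640,520),T(105,430),T(645,326),T(88,90),T(99,234)])
sa=[0,1,3,4,5,6];sp=np.array([S(125,268),S(560,82),S(345,530),S(667,103),S(72,299),S(186,405)])
f=lambda p:np.r_[(proj("top",L(p,ta))-tp).ravel(),(proj("side",L(p,sa))-sp).ravel()]
r=least_squares(f,[.5,.1,0,.2],loss="soft_l1");print(r.x);print(f(r.x).reshape(-1,2).round(1))
print("pull,knob,pivot",L(r.x,[4,5,6]))
for n,uv,z in[("red",(186,364),.085),("can",(585,290),.155),("blk",(600,371),.085),("sq",(390,230),.024)]:
    print(n,ray("top",(uv[0]*.64,uv[1]*.64),z))
from scipy.spatial.transform import Rotation as R
print(R.from_rotvec(sense()["eef_rot"]).as_matrix().round(3))
E
```

```text
[ 0.50517231 -0.03486162 -0.17483673  0.24006676]
[[-0.7 -0.4]
 [-0.2  0.1]
 [ 0.3  0.2]
 [-0.3  0. ]
 [-0.1  0. ]
 [-0.8  0.1]
 [-0.5  0.5]
 [-0.  -0.4]
 [ 0.3 -1. ]
 [-0.4 -3. ]
 [ 0.4 -0.4]
 [ 0.9 -0.2]
 [ 0.   0.1]]
pull,knob,pivot [[ 0.46227476 -0.22022559  0.121     ]
 [ 0.66428431  0.22374703  0.062     ]
 [ 0.54952888  0.21625089  0.026     ]]
red [0.44026222 0.52364089 0.085     ]
can [ 0.60894215 -0.47562476  0.155     ]
blk [ 0.4133168  -0.52145304  0.085     ]
sq [0.80097193 0.00578238 0.024     ]
[[ 0.919  0.394 -0.   ]
 [ 0.394 -0.919  0.001]
 [ 0.    -0.001 -1.   ]]
```

```bash
cat >> h.py <<'E'
from scipy.spatial.transform import Rotation as R
def down(a):  # tool down, x axis at world angle a
    return R.from_matrix([[np.cos(a),np.sin(a),0],[np.sin(a),-np.cos(a),0],[0,0,-1]])
def delta(p,rot):
    s=sense();r=R.from_rotvec(s["eef_rot"]);d=(r.inv()*rot).as_rotvec()
    print("turn",d.round(3),"mm",(r.inv().apply(np.array(p)-s["tool_pos"])*1e3).round(1))
E
python3 -c "
from h import *
delta([.664,.224,.2],down(.065))"
```

```text
turn [-0.001  0.     0.34 ] mm [ 698.5 -469.2   31.3]
```

servo_tool(
  moves=[
    [[0, 0, 0.04], [35, -23, 1], -0.15],
    [[0, 0, 0.08], [70, -47, 3], -0.15],
    [[0, 0, 0.12], [105, -70, 5], -0.15],
    [[0, 0, 0.16], [140, -94, 6], -0.15],
    [[0, 0, 0.2], [174, -117, 8], -0.15],
    [[0, 0, 0.24], [209, -140, 9], -0.15],
    [[0, 0, 0.28], [244, -164, 11], -0.15],
    [[0, 0, 0.34], [278, -187, 12], -0.15],
  ],
)

```text
t: 0.87
tool_pos: [0.3881, -0.2009, 0.2193]
eef_rot: [3.14, 0.098, 0.0]
wrist_force: [0.6, -0.8, -0.6]
finger_gap: 0.0493
finger_force: 0.0
```

```bash
python3 -c "
from h import *
delta([.664,.224,.2],down(.065))"
```

```text
turn [ 0.    -0.    -0.002] mm [ 301.9 -406.8   19.2]
```

servo_tool(
  moves=[
    [[0, 0, 0], [24, -33, 1], -0.15],
    [[0, 0, 0], [48, -65, 3], -0.15],
    [[0, 0, 0], [72, -97, 5], -0.15],
    [[0, 0, 0], [96, -130, 6], -0.15],
    [[0, 0, 0], [120, -162, 8], -0.15],
    [[0, 0, 0], [144, -194, 9], -0.15],
    [[0, 0, 0], [168, -226, 11], -0.15],
    [[0, 0, 0], [192, -258, 12], -0.15],
  ],
)

```text
t: 1.53
tool_pos: [0.5631, 0.0691, 0.2068]
eef_rot: [3.14, 0.102, -0.001]
wrist_force: [0.3, -0.5, -0.3]
finger_gap: 0.0489
finger_force: 0.0
```

servo_tool(
  moves=[
    [[0, 0, 0], [22, -30, 1], -0.15],
    [[0, 0, 0], [44, -60, 3], -0.15],
    [[0, 0, 0], [66, -90, 5], -0.15],
    [[0, 0, 0], [88, -120, 6], -0.15],
    [[0, 0, 0], [106, -143, 7], -0.15],
    [[0, 0, 0], [106, -143, 7], -0.15],
    [[0, 0, 0], [106, -143, 7], -0.15],
  ],
)

```text
t: 2.12
tool_pos: [0.6589, 0.2178, 0.198]
eef_rot: [3.139, 0.105, -0.005]
wrist_force: [0.4, 0.3, 0.4]
finger_gap: 0.0493
finger_force: 0.0
```

```bash
python3 - <<'E'
from h import *
import cv2
print(sense()["t"],sense()["tool_pos"],sense()["qpos"])
delta([.664,.224,.028],down(.065))
c=get_calibration("wrist");print(c)
cv2.imwrite("pics/w1.png",cv2.resize(snapshot("wrist"),(800,600)))
E
```

```text
2.1167 [0.65892938 0.21776445 0.19802523] [ 2.66079863e-01  5.58840158e-01  8.54725811e-01 -2.35624234e-04
  1.73110039e+00  1.77014538e+00]
turn [0.001 0.003 0.002] mm [  6.  -6. 170.]
{'mtx': array([[297.31863964,   0.        , 258.84302039],
       [  0.        , 297.31863964, 195.36583909],
       [  0.        ,   0.        ,   1.        ]]), 'pose': array([[ 6.64834844e-02,  9.56598789e-01,  2.83722934e-01,
         7.30581965e-01],
       [-9.97787289e-01,  6.35433779e-02,  1.95643592e-02,
         2.23106588e-01],
       [ 6.86528748e-04, -2.84395844e-01,  9.58706698e-01,
         3.39488830e-01],
       [ 0.00000000e+00,  0.00000000e+00,  0.00000000e+00,
         1.00000000e+00]])}
```

View pics/w1.png

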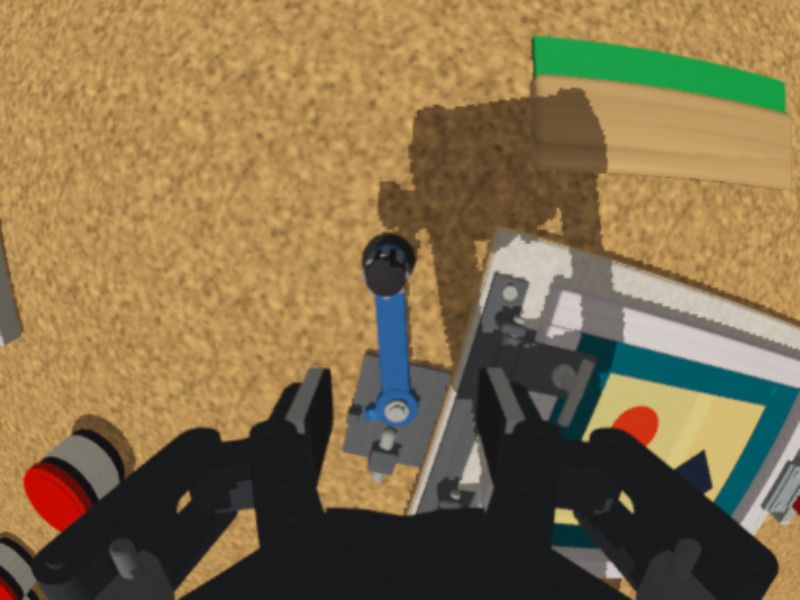

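The wrist view shows the knob, top at about (386,275), with the leg running down to the pivot at (397,410). I'll check this against the fit.

```bash
cat >> h.py <<'E'
def wray(c,uv,z):
    d=(np.array(uv)-c["mtx"][:2,2])/c["mtx"][0,0];t=np.hypot(*d);v=np.r_[d*np.sin(t)/t,np.cos(t)]*[1,-1,-1]
    v=c["pose"][:3,:3]@v;o=c["pose"][:3,3];return o+v*(z-o[2])/v[2]
E
python3 - <<'E'
from h import *
c=get_calibration("wrist")
print(wray(c,(385*.64,277*.64),.062),wray(c,(388*.64,254*.64),.026),wray(c,(397*.64,410*.64),.026))
E
```

```text
[0.66556224 0.22946028 0.062     ] [0.67355066 0.22928651 0.026     ] [0.55324101 0.2158619  0.026     ]
```

servo_tool(
  moves=[
    [[0, 0, 0], [7, -8, 40], -0.15],
    [[0, 0, 0], [7, -8, 75], -0.15],
    [[0, 0, 0], [7, -8, 105], -0.15],
    [[0, 0, 0], [7, -8, 130], -0.15],
    [[0, 0, 0], [7, -8, 150], -0.15],
    [[0, 0, 0], [7, -8, 165], -0.15],
    [[0, 0, 0], [7, -8, 170], -0.15],
    [[0, 0, 0], [7, -8, 170], -0.15],
  ],
)

```text
t: 2.83
tool_pos: [0.665, 0.2241, 0.0297]
eef_rot: [3.139, 0.1, -0.002]
wrist_force: [-0.0, 0.2, 0.8]
finger_gap: 0.0492
finger_force: 0.0
```

servo_tool(
  moves=[
    [[0, 0, 0], [0, 0, 0], 0.2],
    [[0, 0, 0], [0, 0, 0], 0.6],
    [[0, 0, 0], [0, 0, 0], 1],
    [[0, 0, 0], [0, 0, 0], 1],
    [[0, 0, 0], [0, 0, 0], 1],
    [[0, 0, 0], [0, 0, 0], 1],
  ],
  force=25,
)

```text
t: 3.33
tool_pos: [0.6667, 0.2253, 0.0329]
eef_rot: [-3.139, -0.102, -0.006]
wrist_force: [-0.8, 0.2, 7.1]
finger_gap: 0.0255
finger_force: 26.4
```

servo_tool(
  moves=[
    [[0, 0, -0.08], [-0.4, -9.3, -3], 1],
    [[0, 0, -0.16], [-1.5, -18.5, -3], 1],
    [[0, 0, -0.24], [-3.3, -27.6, -3], 1],
    [[0, 0, -0.32], [-5.9, -36.5, -3], 1],
    [[0, 0, -0.4], [-9.2, -45.2, -3], 1],
    [[0, 0, -0.48], [-13.1, -53.6, -3], 1],
    [[0, 0, -0.56], [-17.7, -61.6, -3], 1],
    [[0, 0, -0.64], [-23, -69.3, -3], 1],
  ],
)

```text
t: 4.0
tool_pos: [0.6384, 0.2931, 0.0331]
eef_rot: [2.946, 1.09, 0.002]
wrist_force: [2.5, -0.3, -3.6]
finger_gap: 0.0252
finger_force: 27.0
```

```bash
cat > arc.py <<'E'
from h import *
s=sense();r=R.from_rotvec(s["eef_rot"]).as_matrix();a=np.arctan2(r[1,0],r[0,0]);d=s["tool_pos"][:2]-[.5495,.21625]
print("tool yaw",a,"arc angle",np.arctan2(d[1],d[0]),"radius",np.hypot(*d))
print(s["wrist_force"],s["moment"],s["qpos"][5],s["tool_pos"])
for b in (1.2,1.396,1.42): delta([.5495+.115*np.cos(b),.21625+.115*np.sin(b),.030],down(b))
E
python3 arc.py
```

```text
tool yaw 0.7088027319741889 arc angle 0.7129289850800365 radius 0.11747389654281068
[ 2.54400146 -0.27512776 -3.58302682] [ 0.06254015 -0.45511796  0.14108562] 1.2400390757591562 [0.63836306 0.29308406 0.03313872]
turn [ 0.001 -0.001 -0.491] mm [-16.1 -53.8   3.1]
turn [ 0.001 -0.001 -0.687] mm [-28.6 -72.5   3. ]
turn [ 0.001 -0.001 -0.711] mm [-30.4 -74.6   3. ]
```

servo_tool(
  moves=[
    [[0, 0, -0.08], [-0.4, -9.3, 0], 1],
    [[0, 0, -0.16], [-1.5, -18.5, 0], 1],
    [[0, 0, -0.24], [-3.5, -27.6, 0], 1],
    [[0, 0, -0.32], [-6.2, -36.5, 0], 1],
    [[0, 0, -0.4], [-9.6, -45.2, 0], 1],
    [[0, 0, -0.48], [-13.6, -53.6, 0], 1],
    [[0, 0, -0.56], [-18.2, -61.6, 0], 1],
    [[0, 0, -0.64], [-24, -69, 0], 1],
  ],
)

```text
t: 4.67
tool_pos: [0.5751, 0.33, 0.0331]
eef_rot: [2.453, 1.962, 0.002]
wrist_force: [2.9, 2.6, -4.5]
finger_gap: 0.025
finger_force: 27.0
```

```bash
python3 arc.py
```

```text
tool yaw 1.3491810020093675 arc angle 1.3495872567234153 radius 0.1166300385235232
[ 2.91308433  2.61218134 -4.47498431] [ 0.38447406 -0.4936855   0.34615825] 0.6870311502132057 [0.57508973 0.3300381  0.03306227]
turn [ 0.001 -0.001  0.149] mm [-2.9 17.1  3.1]
turn [ 0.001 -0.001 -0.047] mm [-1.8 -5.3  3.1]
turn [ 0.001 -0.001 -0.071] mm [-1.9 -8.1  3.1]
```

Next I'll nudge it to the stop, hold for a moment, then open and retreat upward.

servo_tool(
  moves=[
    [[0, 0, -0.04], [-1, -4, 0], 1],
    [[0, 0, -0.06], [-1, -8, 0], 1],
    [[0, 0, -0.06], [-1, -9, 0], 1],
    [[0, 0, -0.06], [-1, -9, 0], 1],
    [[0, 0, -0.06], [-1, -9, 0], 1],
  ],
)

```text
t: 5.08
tool_pos: [0.5714, 0.3305, 0.0333]
eef_rot: [2.395, 2.023, 0.019]
wrist_force: [31.3, 6.0, -17.2]
finger_gap: 0.025
finger_force: 27.8
```

```bash
python3 arc.py
```

```text
tool yaw 1.4030745531853845 arc angle 1.3817176726482625 radius 0.11631590126272336
[ 31.30083055   6.02592382 -17.18958503] [ 0.9383889  -4.16621086  0.1313376 ] 0.638268061943605 [0.57136204 0.3304929  0.03330906]
turn [ 0.012 -0.006  0.203] mm [-3.7 20.7  3.5]
turn [ 0.012 -0.005  0.007] mm [-1.3 -1.7  3.3]
turn [ 0.012 -0.005 -0.017] mm [-1.3 -4.5  3.2]
```

servo_tool(
  moves=[
    [[0, 0, 0], [0, 7, 0], 0.5],
    [[0, 0, 0], [0, 7, 0], -0.15],
    [[0, 0, 0], [0, 7, 0], -0.15],
    [[0, 0, 0], [0, 7, 0], -0.15],
    [[0, 0, 0], [0, 7, -30], -0.15],
    [[0, 0, 0], [0, 7, -70], -0.15],
    [[0, 0, 0], [0, 7, -110], -0.15],
    [[0, 0, 0], [0, 7, -150], -0.15],
  ],
)

```text
t: 5.75
tool_pos: [0.5724, 0.3295, 0.1854]
eef_rot: [2.397, 2.03, -0.0]
wrist_force: [0.9, 1.0, -0.3]
finger_gap: 0.0491
finger_force: 0.0
```

```bash
python3 - <<'E'
from h import *
import cv2
s=sense();print(s["tool_pos"],s["qpos"])
im=snapshot("side");cv2.imwrite("pics/s2.png",cv2.resize(im[120:280,140:350],None,fx=3.7,fy=3.7,interpolation=cv2.INTER_CUBIC))
k=np.array([.5695,.3295,.062]);print("expect knob top in crop",(proj("side",k)-[140,120])*3.7)
E
```

```text
[0.57241958 0.32947667 0.18538711] [ 4.66556621e-01  4.55564061e-01  1.01799088e+00 -4.26913900e-04
  1.66809800e+00  6.32279804e-01]
expect knob top in crop [[176.64448609 414.63142445]]
```

View pics/s2.png

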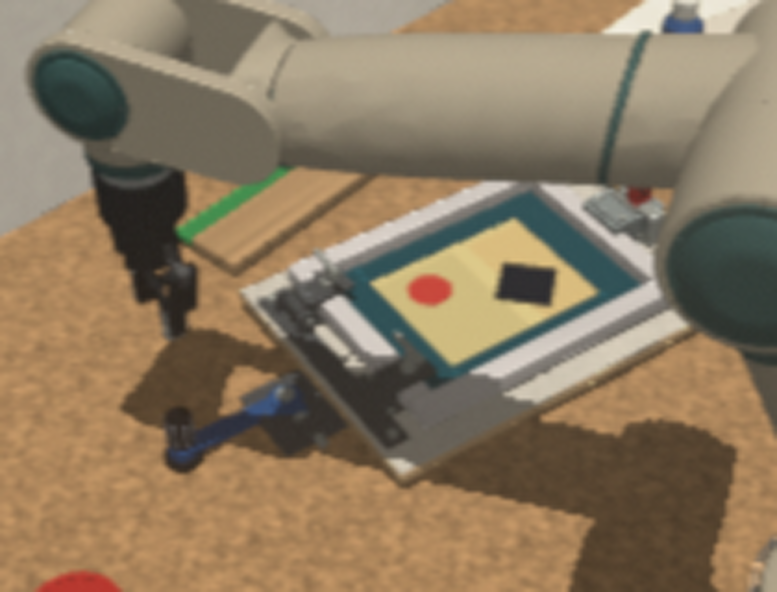

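The leg is seated, with its knob at the expected end pixel. Next I move over the red pull; the tool yaw is already right for it.

```bash
python3 -c "
from h import *
delta([.4623,-.2202,.19],down(1.396))"
```

```text
turn [ 0.012 -0.009  0.009] mm [-562.1  -20.3    1.5]
```

servo_tool(
  moves=[
    [[0, 0, 0], [-35, -1, 0], -0.15],
    [[0, 0, 0], [-72, -3, 0], -0.15],
    [[0, 0, 0], [-110, -4, 0], -0.15],
    [[0, 0, 0], [-148, -5, 0], -0.15],
    [[0, 0, 0], [-186, -7, 0], -0.15],
    [[0, 0, 0], [-224, -8, 0], -0.15],
    [[0, 0, 0], [-262, -10, 0], -0.15],
    [[0, 0, 0], [-300, -11, 0], -0.15],
  ],
)

```text
t: 6.47
tool_pos: [0.5116, 0.0341, 0.1836]
eef_rot: [2.397, 2.03, 0.001]
wrist_force: [1.3, -0.3, 0.7]
finger_gap: 0.0489
finger_force: 0.0
```

servo_tool(
  moves=[
    [[0, 0, 0], [-38, -1, 0], -0.15],
    [[0, 0, 0], [-76, -3, 0], -0.15],
    [[0, 0, 0], [-114, -4, 0], -0.15],
    [[0, 0, 0], [-152, -5, 0], -0.15],
    [[0, 0, 0], [-190, -7, 0], -0.15],
    [[0, 0, 0], [-225, -8, 0], -0.15],
    [[0, 0, 0], [-250, -9, 0], -0.15],
    [[0, 0, 0], [-250, -9, 0], -0.15],
  ],
)

```text
t: 7.13
tool_pos: [0.461, -0.2133, 0.1834]
eef_rot: [2.401, 2.023, -0.002]
wrist_force: [-0.7, -1.0, -0.1]
finger_gap: 0.0491
finger_force: 0.0
```

```bash
python3 - <<'E'
from h import *
import cv2
s=sense();print(s["t"],s["tool_pos"],s["qpos"],s["joint_vel"].round(3))
delta([.4623,-.2202,.085],down(1.396))
c=get_calibration("wrist");print(c["pose"][:3,3],c["pose"][:3,2]);np.save("c.npy",c["pose"])
cv2.imwrite("pics/w2.png",cv2.resize(snapshot("wrist"),(800,600)))
E
```

```text
7.1333 [ 0.46104176 -0.21333065  0.18344336] [-0.5051675   0.02274821  1.52626307 -0.00164586  1.59162699 -0.33462143] [ 0.077 -0.012  0.017  0.032  0.01   0.074]
turn [0.    0.002 0.004] mm [-6.4  2.4 98.5]
[ 0.47290448 -0.14200324  0.32499509] [0.04736837 0.27963172 0.95893813]
```

View pics/w2.png

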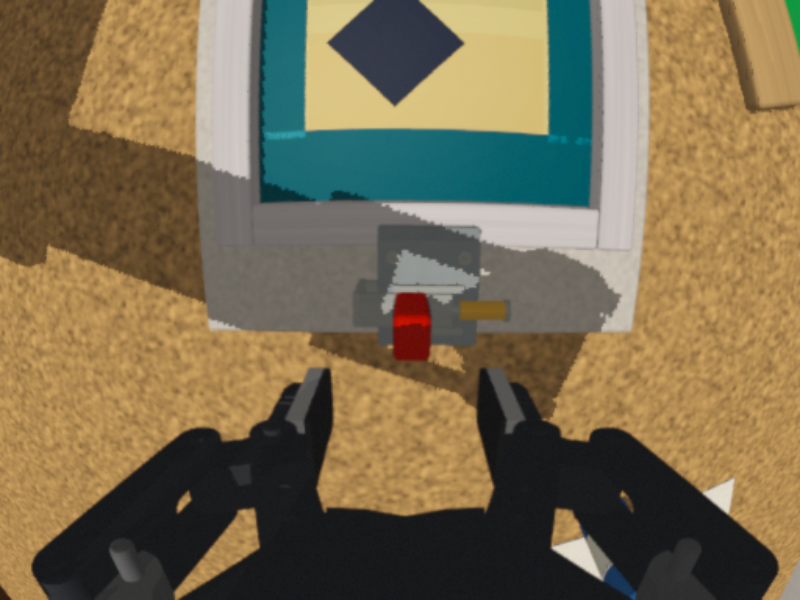

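The wrist view shows the red pull with its top face centred at about (412,342), between the two fingers (midline near column 405).

```bash
python3 -c "
from h import *
c=get_calibration('wrist');p=wray(c,(412*.64,342*.64),.121);print(p)
delta([p[0],p[1],.085],down(1.396))"
```

```text
[ 0.46386927 -0.21770669  0.121     ]
turn [0.    0.001 0.005] mm [-5.9  3.3 98.4]
```

servo_tool(
  moves=[
    [[0, 0, 0], [-4, 3, 30], -0.15],
    [[0, 0, 0], [-4, 3, 60], -0.15],
    [[0, 0, 0], [-4, 3, 80], -0.15],
    [[0, 0, 0], [-4, 3, 93], -0.15],
    [[0, 0, 0], [-4, 3, 98], -0.15],
    [[0, 0, 0], [-4, 3, 98], -0.15],
    [[0, 0, 0], [-4, 3, 98], -0.15],
  ],
)

```text
t: 7.77
tool_pos: [0.4652, -0.2136, 0.0862]
eef_rot: [2.396, 2.03, 0.001]
wrist_force: [0.1, -0.2, 0.2]
finger_gap: 0.0493
finger_force: 0.0
```

```bash
python3 -c "
from h import *
delta([.463,-.219,.085],down(1.396));print(sense()['wrist_force'])"
```

```text
turn [0.001 0.    0.01 ] mm [-5.7 -1.3  1.2]
[ 0.05853879 -0.20514613  0.22986084]
```

servo_tool(
  moves=[
    [[0, 0, 0.01], [-5, -1, 0], -0.15],
    [[0, 0, 0.01], [-5, -1, 0], 0.2],
    [[0, 0, 0.01], [-5, -1, 0], 0.6],
    [[0, 0, 0.01], [-5, -1, 0], 1],
    [[0, 0, 0.01], [-5, -1, 0], 1],
    [[0, 0, 0.01], [-5, -1, 0], 1],
    [[0, 0, 0.01], [-5, -1, 0], 1],
  ],
  force=60,
)

```text
t: 8.35
tool_pos: [0.4633, -0.2191, 0.0862]
eef_rot: [2.407, 2.016, 0.001]
wrist_force: [0.4, -0.6, 4.7]
finger_gap: 0.0174
finger_force: 59.3
```

```bash
python3 -c "
from h import *
s=sense();print(s);print(R.from_rotvec(s['eef_rot']).inv().apply(s['wrist_force']),R.from_rotvec(s['eef_rot']).as_matrix().round(3))"
```

```text
{'t': 8.35, 'qpos': array([-5.13668484e-01,  1.14649558e-01,  1.62985032e+00, -2.05640631e-04,
        1.39526202e+00, -3.37547550e-01]), 'joint_vel': array([-4.29360166e-05,  6.46845975e-04,  9.42881758e-04,  4.45702166e-04,
        2.09721627e-03,  1.12553881e-03]), 'effort': array([ 3.10544064e-01, -3.53478456e+01, -3.07432902e+01,  1.40218274e-01,
        6.93921628e-02, -3.48371908e-02]), 'tool_pos': array([ 0.46334175, -0.21910796,  0.08622742]), 'eef_rot': array([2.40679798e+00, 2.01636210e+00, 7.14340284e-04]), 'wrist_force': array([ 0.39931378, -0.58145153,  4.72371722]), 'moment': array([-0.06963914,  0.04961759, -0.08336556]), 'finger_force': 59.32204484939575, 'finger_gap': 0.017382793808585647}
[-0.50627636  0.502838   -4.72248662] [[ 0.175  0.985  0.001]
 [ 0.985 -0.175 -0.001]
 [-0.001  0.002 -1.   ]]
```

servo_tool(
  moves=[
    [[0, 0, 0], [0, -3, 0], 1],
    [[0, 0, 0], [0, -6, 0], 1],
    [[0, 0, 0], [0, -9, 0], 1],
    [[0, 0, 0], [0, -12, 0], 1],
    [[0, 0, 0], [0, -14, 0], 1],
    [[0, 0, 0], [0, -14, 0], 1],
    [[0, 0, 0], [0, -14, 0], 1],
    [[0, 0, 0], [0, -14, 0], 1],
  ],
)

```text
t: 9.02
tool_pos: [0.45, -0.2167, 0.0863]
eef_rot: [2.405, 2.015, 0.002]
wrist_force: [5.3, -1.7, 3.6]
finger_gap: 0.0176
finger_force: 59.3
```

```bash
python3 -c "
from h import *
s=sense();r=R.from_rotvec(s['eef_rot'])
print(s['tool_pos'],r.inv().apply(s['wrist_force']),s['finger_gap'],r.inv().apply(s['tool_pos']-[.46334,-.21911,.08623])*1e3)
# lift: screen turned by th about hinge axis (press x): rows from current pose
th0=-.175;ex=np.array([np.cos(th0),np.sin(th0),0]);ey=np.array([-np.sin(th0),np.cos(th0),0])
h=np.array([.5052,-.0349,0])+.195*ey+[0,0,.052]
for th in (.04,.08,.12,.16,.2,.24,.28,.32,.36):
    Q=R.from_rotvec(-th*ex);p=h+Q.apply(s['tool_pos']-h)
    print(th,(r.inv()*Q*r).as_rotvec().round(3),(r.inv().apply(p-s['tool_pos'])*1e3).round(1))
"
```

```text
[ 0.44997648 -0.21671798  0.08626459] [-0.78766601  5.5575713  -3.60089889] 0.0175529587310669 [  0.01556352 -13.57569536  -0.0832411 ]
0.04 [-0.   -0.04 -0.  ] [  1.7   0.1 -15.3]
0.08 [-0.   -0.08 -0.  ] [  3.9   0.1 -30.6]
0.12 [-0.   -0.12 -0.  ] [  6.8   0.2 -45.7]
0.16 [-0.    -0.16  -0.001] [ 10.3   0.2 -60.7]
0.2 [-0.    -0.2   -0.001] [ 14.4   0.3 -75.6]
0.24 [-0.    -0.24  -0.001] [ 19.1   0.3 -90.2]
0.28 [-0.    -0.28  -0.001] [  24.3    0.4 -104.7]
0.32 [-0.    -0.32  -0.001] [  30.1    0.4 -119. ]
0.36 [-0.    -0.36  -0.001] [  36.5    0.4 -133. ]
```

The latch is pulled about 13.5 mm and its spring reads 5.6 N. I'll lift slowly along the screen's arc, tilting the tool with it.

servo_tool(
  moves=[
    [[0, -0.02, 0], [0.8, 0, -7.6], 1],
    [[0, -0.04, 0], [1.7, 0, -15.3], 1],
    [[0, -0.06, 0], [2.8, 0, -23], 1],
    [[0, -0.08, 0], [3.9, 0, -30.6], 1],
    [[0, -0.1, 0], [5.3, 0, -38.2], 1],
    [[0, -0.12, 0], [6.8, 0, -45.7], 1],
    [[0, -0.14, 0], [8.5, 0, -53.2], 1],
    [[0, -0.16, 0], [10.3, 0, -60.7], 1],
  ],
)

```text
t: 9.68
tool_pos: [0.4508, -0.2066, 0.1457]
eef_rot: [2.324, 1.947, -0.188]
wrist_force: [5.5, -4.6, -1.9]
finger_gap: 0.0169
finger_force: 58.8
```

```bash
cat > lift.py <<'E'
from h import *
s=sense();r=R.from_rotvec(s['eef_rot']);p0=np.array([.44998,-.21672,.08626]);r0=R.from_rotvec([2.405,2.015,.002])
print(s['tool_pos'],s['wrist_force'],s['moment'],s['finger_gap'],s['finger_force'],s['qpos'])
print("tilt",(r0.inv()*r).as_rotvec())
th0=-.175;ex=np.array([np.cos(th0),np.sin(th0),0]);ey=np.array([-np.sin(th0),np.cos(th0),0])
h=np.array([.5052,-.0349,0])+.195*ey+[0,0,.052]
for th in (.2,.24,.28,.32,.36):
    Q=R.from_rotvec(-th*ex);print(th);delta(h+Q.apply(p0-h),Q*r0)
E
python3 lift.py
```

```text
[ 0.45081477 -0.20660133  0.1457341 ] [ 5.54245217 -4.555261   -1.86450769] [-0.48662674 -1.07161101  0.09261706] 0.01690482606694559 58.78187298774719 [-0.41569984 -0.01041418  1.64336002 -0.15789635  1.47051842 -0.22664644]
tilt [ 3.25069278e-03 -1.60301609e-01 -1.16171845e-04]
0.2
turn [-0.003 -0.04  -0.   ] mm [  1.7   0.9 -16.6]
0.24
turn [-0.004 -0.08  -0.   ] mm [  4.    0.9 -31.8]
0.28
turn [-0.004 -0.12  -0.   ] mm [  6.8   1.  -46.9]
0.32
turn [-0.004 -0.16  -0.001] mm [ 10.3   1.  -61.9]
0.36
turn [-0.004 -0.2   -0.001] mm [ 14.4   1.  -76.8]
```

servo_tool(
  moves=[
    [[0, -0.03, 0], [1.2, 0, -11.5], 1],
    [[0, -0.06, 0], [2.8, 0, -23], 1],
    [[0, -0.09, 0], [4.6, 0, -34.5], 1],
    [[0, -0.12, 0], [6.8, 0, -45.7], 1],
    [[0, -0.15, 0], [9.4, 0, -57], 1],
    [[0, -0.18, 0], [12.3, 0, -68], 1],
    [[0, -0.2, 0], [14.4, 0, -75.6], 1],
    [[0, -0.2, 0], [14.4, 0, -75.6], 1],
  ],
)

```text
t: 10.35
tool_pos: [0.4561, -0.1804, 0.2195]
eef_rot: [2.206, 1.85, -0.402]
wrist_force: [7.0, -7.3, -0.5]
finger_gap: 0.0175
finger_force: 58.8
```

servo_tool(
  moves=[
    [[0, 0, 0], [0, 0, 0], 1],
    [[0, 0, 0], [0, 0, 0], 1],
    [[0, 0, 0], [0, 0, 0], 1],
    [[0, 0, 0], [0, 0, 0], 1],
    [[0, 0, 0], [0, 0, 0], 1],
  ],
)

```text
t: 10.77
tool_pos: [0.4556, -0.1811, 0.2179]
eef_rot: [2.209, 1.85, -0.403]
wrist_force: [6.0, -5.5, 0.1]
finger_gap: 0.0174
finger_force: 58.8
```

```bash
python3 lift.py; python3 - <<'E'
from h import *
import cv2
a=snapshot("top")[150:290,170:350];b=snapshot("side")[120:260,170:350]
cv2.imwrite("pics/end.png",cv2.resize(np.hstack([a,b]),None,fx=2.2,fy=2.2,interpolation=cv2.INTER_CUBIC))
E
```

```text
[ 0.45556985 -0.18110839  0.21794592] [ 5.95190811 -5.46909214  0.09149556] [-0.48860615 -1.05593377  0.39911693] 0.017392553836481965 58.84164869785309 [-0.2517015  -0.06469109  1.57963832 -0.36048934  1.59535929 -0.09018574]
tilt [ 0.00287088 -0.35991902 -0.00055676]
0.2
turn [-0.003  0.16   0.   ] mm [-0.3  0.7 60.2]
0.24
turn [-0.003  0.12   0.   ] mm [-1.1  0.7 44.8]
0.28
turn [-0.003  0.08  -0.   ] mm [-1.3  0.7 29.4]
0.32
turn [-0.003  0.04  -0.   ] mm [-0.9  0.7 14. ]
0.36
turn [-0.003 -0.    -0.   ] mm [ 0.1  0.7 -1.4]
```

View pics/end.png

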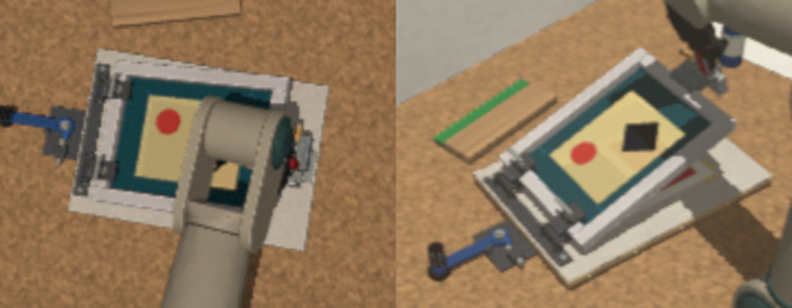

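The screen is up about 0.36 rad, which puts the cup about 13 cm above the ball. It is held steady by the pull, and the leg is still straight out behind.

```bash
python3 -c "
from workcell import *
print(hand_in())"
```

```text
the job is handed in; nothing more can be done
None
```

The job is handed in: the leg is home at its stop, the latch was pulled free, and the gripper is holding the screen steady with its front about 13 cm above the ball; the tubs, can and squeegee were not touched, and no pass/fail result was returned.

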